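# Vent the sprouting crock: fit the nested lids, lift the cover alone

### The job

Pick up the two nested lids together by the wooden knob from the cork trivet and lower them, without dropping them, onto the open terracotta crock so that the inner vented lid is fully seated, and let go of the knob. Then take hold of the blue outer cover and lift it alone, leaving the inner lid seated and undisturbed; finish while still holding the cover level above the crock, completely clear of the top of the knob. Leave the crock where it stands and do not disturb the bowl, funnel, bottle or clothes peg.

Things in the scene. Friction and masses are not known exactly. Their poses are not given: they have to be found in the camera images.
- crock: open terracotta sprouting crock, empty, loose, 1 kg, 90 mm high, upright; outside radius 48 mm at the foot, 61 mm at the rim; mouth radius about 50 mm. Origin: centre of the underside; z up.
- crock_rim (a point): centre of the crock's mouth, level with the rim's top, 90 mm above the crock's origin
- trivet: round cork trivet, fixed, radius 55 mm, 12 mm high, on which the nested lids start (concentric within 4 mm). Origin: centre of its underside.
- vent_lid: inner vented lid, pale wood, about 0.16 kg, loose. Origin: centre of its underside; z up. Tapered plug (radius 40 mm at the bottom, 46 at the top, 14 mm deep), then a flange of radius 58 mm, z = 14 to 20 mm, that rests on the crock's rim when seated: its origin is then 76 mm above the crock's (4 mm sideways play). A round knob stands on its axis from z = 20 to 80 mm.
- knob_top (a point): top centre of the inner lid's dark wooden knob (a plain upright rod 22 mm in diameter), 80 mm above that lid's origin; while the lids are nested only its top 30 mm show above the cover's collar
- cover: blue outer cover, about 0.14 kg, loose: flat ring plate of radius 66 mm, 4 mm thick, skirt 5 mm down, aluminium collar tube on top. It only rests on the inner lid's flange, nothing locks: lifting the knob carries both lids, lifting the collar carries the cover alone. Origin: on the axis at the plate's underside, 20 mm above the inner lid's origin when nested; z up.
- collar_top (a point): centre of the collar's top edge, 30 mm above the cover's origin. The collar is 50 mm in outer diameter, 38 mm in bore and stands 26 mm above the plate; the knob passes loosely up through it (8 mm play). Grip it across its outside, fingertips just above the plate, the knob between the fingers
- bowl: small white ceramic bowl, loose bystander, 84 mm across, 38 mm high; origin: centre of underside
- funnel: red plastic funnel standing mouth down, loose bystander, 90 mm across, 95 mm high, with a small tab on its rim; origin: centre of underside
- feed_bottle: grey push dispenser bottle, empty, loose bystander, 54 mm in diameter, 155 mm high; origin: centre of underside
- clothes_peg: wooden clothes peg lying flat, loose bystander, 72 x 10 x 11 mm; origin: centre of underside
There are look-alikes about, which are no part of the job. Leave any yellow look-alike of the crock alone.

How it is judged:
By the outcome, as a careful person would: the job done as asked, in the order asked, and still so for the second after the job is handed in, while the arm keeps its last pose, push and grip.
It also fails if it takes over 56 s, if anything falls off the work surface, if the arm or the gripper's body presses on something with over 40 N, if the wrist force passes 120 N, or if a joint passes its speed limit or range.

### The arm

A 7-joint arm with a two-finger parallel gripper is mounted at the origin on the work surface. World frame = base frame: x ahead of the robot, y to its left, z up, the work surface at z = 0. Lengths are in mm, angles in rad, forces in N, time in s.
With the tool pointing down it reaches from about 425 to 950 mm from the base axis. Payload 4.7 kg.
Tool frame: the origin (TCP) lies between the finger pads; the fingertips stand 11 mm ahead of it and the grasp point (between the pads) lies 8 mm behind it (r.nose_length is the distance from the TCP to the fingertips, in mm); z points along the fingers, y is the line along which they close (so a half turn about z gives the same grasp; the last joint's range is limited). The gripper opens to 85 mm and grips with 20 to 120 N. Pads are 22 mm wide; open, the fingers measure 114 mm over their backs; the gripper's body (76 mm by 85 mm) begins 54 mm behind the grasp point. The pads swing forward as they close: fully open they stand 13 mm farther back than shut.
Start: joints at [-1.211, 0.469, -0.049, 1.532, 0.024, 1.141, -0.082], TCP at [255.84, 624.655, 242.335] pointing down, gripper open.
Joint ranges: [-2.59, 2.59], [-0.33, 1.99], [-1.39, 1.29], [0.1, 2.45], [-1.04, 4.18], [0.21, 1.99], [-2.66, 2.66]. Speed limits (rad/s): [2.57, 2.57, 3.14, 3.14, 3.14, 3.14, 3.14].

### API

Orientations are given as a unit quaternion [w, x, y, z].
In Python, from cell import status, eyes, ticket, r gives the robot as it stands. The module is installed in compiled form; this text tells all that it offers.
- The arm moves only by the tool arm_command, never from a script. Its argument "moves" is a list of rows, each an object with "linear": the shift along the tool's x, y, z scaled (see below), a list of three; "yaw": the turn about the tool's z scaled (see below). In form: [{"linear": [x, y, z], "yaw": yaw}, ...]. A call has 1 to 20 rows; each row shifts and turns the commanded pose from where the row before left it, along the tool's axes as they then stand; what a row does not reach is not made up. The controller multiplies each number of a shift by 1 m and each number of a turn by 0.08 rad. A row lasts 1/8 s, in which the tool goes at most 62.5 mm and 10.7 degrees, less where a joint would pass 70% of its speed; a pose out of reach is approached as far as the arm can. A call with a number of a shift or a turn outside -1 to 1 is refused whole. A call with a gripper value outside its range is refused whole. "claw" is the opening, from -1 (shut) to 1 (fully open), set as the call begins (left out, the last holds). The fingers move at their own pace and stop on an object; "grip_force" is the grip in N (left out, the last holds). Time passes only in rows, so rows that do not move let the fingers close. It gives the time, the measured TCP pose, the force, the opening and the grip force at its end, in the units of the state.
- status.get_state(): the state, without advancing time (a new reading comes with each control period).
- eyes.camera(name): name is "scene" or "top" or "wrist"; returns a dict with "img" (420x560x3 uint8, blue, green, red), "fx", "fy", "cx", "cy" (pixels), "R" (3x3) and "t" (3): a world point X has camera coordinates R X + t. Camera axes: x right, y down, z forward; pixel columns grow to the right and rows downward; lengths in mm; the calibration is good to about 2 mm. The wrist camera is an equidistant fisheye: a pixel r from the principal point sees the ray r / f radians off the axis. A picture is of the moment at which its call begins. There is no depth.
- ticket.close_job(): hands the job in; it is judged then, once.
The state is a dict: "clock": time; "q": joint angles; "qvel": joint speeds; "joint_torque": joint torques, N m; "eef_pos": TCP position; "ee_rot": TCP orientation; "ft_force": force on the tool from outside, world axes, zero at the start; "wrist_torque": the same for the moment, N m; "width": finger opening in mm; "grasp_force": force on a finger pad.
Only numpy, scipy, OpenCV 4.12 (cv2) and the standard library are available. Lean on these libraries where they do the work, as an engineer would, in place of code of your own. Each camera call takes 0.05 s, during which the arm holds its last target. There are 200 camera calls.

## Working session

There is one attempt and no reset: what is moved stays moved. The work goes in short steps, Python scripts to look and compute and a tool call to move; the robot and the scene stay as the last step left them, time stands still between calls to the robot, and variables do not carry over. Pictures are saved under pics/ and viewed, at most 10 in all, crops included, and the job is handed in when it is done.

Besides the shell and the picture viewer there is one more tool, called as name(argument=value, ...) on one line, values as JSON. arm_command: Moves the arm, as the interface text tells. Shifts and turns lie within -1 to 1; 1 stands for 1 m of shift or 0.08 rad of turn. Its arguments: {"type":"object","properties":{"moves":{"type":"array","items":{"type":"object","properties":{"linear":{"type":"array","items":{"type":"number","minimum":-1,"maximum":1}},"yaw":{"type":"number","minimum":-1,"maximum":1}}}},"claw":{"type":"number"},"grip_force":{"type":"number"}},"required":["moves"]}

```bash
mkdir -p pics
python3 - <<'E'
from cell import status, eyes, r
import cv2, json, numpy as np
s=status.get_state(); print({k:np.round(s[k],3).tolist() for k in ('clock','eef_pos','ee_rot','ft_force','width','grasp_force')}, r.nose_length)
for n in ('scene','top'):
    c=eyes.camera(n); cv2.imwrite(f'pics/{n}0.png',c['img']); print(n,c['fx'],c['cx'],c['cy'],np.round(c['R'],3).tolist(),np.round(c['t'],1).tolist())
E
```

```text
{'clock': 0.0, 'eef_pos': [255.656, 624.098, 241.25], 'ee_rot': [-0.0, 0.193, 0.981, -0.001], 'ft_force': [-0.153, 0.446, -0.891], 'width': 85.206, 'grasp_force': 0.0} 11.0
scene 386.89866014838776 283.02713488185105 208.9324766411763 [[-0.821, 0.57, -0.009], [0.325, 0.455, -0.829], [-0.469, -0.684, -0.559]] [478.9, -120.8, 1381.1]
top 491.9898576650633 274.33158542913685 213.1363887448889 [[-0.015, -1.0, -0.002], [-0.993, 0.015, -0.121], [0.121, -0.0, -0.993]] [21.0, 581.1, 1501.9]
```

View pics/scene0.png

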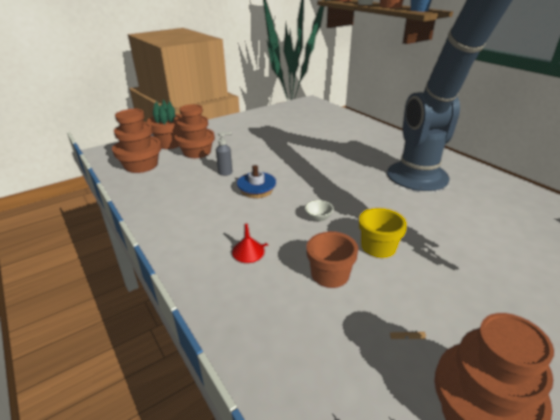

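View pics/top0.png

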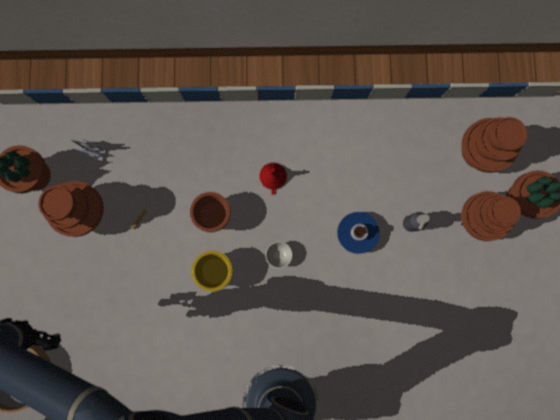

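The scene view shows the terracotta crock at (331,258), the yellow look-alike at (381,232) and the lids at (257,183). In the top view the crock is at (210,212), the lids at (358,232), the bowl at (280,255), the funnel at (273,176), the bottle at (417,221) and the peg at (138,218).

```bash
cat > h.py <<'E'
import cv2, numpy as np
def ray(c,u,v):
    R=np.array(c['R']);t=np.array(c['t'])
    d=np.array([(u-c['cx'])/c['fx'],(v-c['cy'])/c['fy'],1.])
    return -R.T@t, R.T@d
def onz(c,u,v,z):
    o,d=ray(c,u,v); return o+d*(z-o[2])/d[2]
def blob(img,lo,hi,roi):
    m=cv2.inRange(cv2.cvtColor(img,cv2.COLOR_BGR2HSV),np.array(lo),np.array(hi))
    k=np.zeros_like(m);x0,y0,x1,y1=roi;k[y0:y1,x0:x1]=255;m&=k
    cs,_=cv2.findContours(m,cv2.RETR_EXTERNAL,cv2.CHAIN_APPROX_NONE)
    return max(cs,key=cv2.contourArea)
def disc(c,cnt,z):
    """contour -> world circle on plane z by hull"""
    h=cv2.convexHull(cnt)[:,0,:].astype(float)
    P=np.array([onz(c,u,v,z) for u,v in h])[:,:2].astype(np.float32)
    (x,y),r=cv2.minEnclosingCircle(P); e=cv2.fitEllipse(P) 
    return np.round([x,y,r],1),np.round(e[0],1),np.round(e[1],1)
E
python3 - <<'E'
from h import *
from cell import eyes
ct=eyes.camera('top'); cs=eyes.camera('scene')
blue=([100,120,30],[130,255,255])
terra=([2,90,25],[14,255,255])
for n,c,rb,rc in (('top',ct,(325,200,390,265),(185,185,236,238)),('scene',cs,(230,165,282,200),(300,228,360,290))):
    b=blob(c['img'],*blue,rb); print(n,'cover z34',disc(c,b,34),cv2.boundingRect(b))
    b=blob(c['img'],*terra,rc); print(n,'crock z90',disc(c,b,90),cv2.boundingRect(b))
    x,y,w,h=rb; 
a=cv2.resize(ct['img'][180:280,180:430],None,fx=3,fy=3,interpolation=cv2.INTER_CUBIC)
b=cv2.resize(cs['img'][150:300,225:425],None,fx=3,fy=3,interpolation=cv2.INTER_CUBIC)
cv2.imwrite('pics/crop1.png',a);cv2.imwrite('pics/crop2.png',b)
E
```

```text
top cover z34 (array([ 517.5, -248.1,   64.4]), array([ 517.6, -248. ]), array([125.9, 127.7])) (338, 213, 41, 40)
top crock z90 (array([582.9, 205.9,  61.7]), array([582.5, 206.3]), array([118.6, 123. ])) (190, 192, 41, 40)
scene cover z34 (array([ 523.3, -240.5,   64.9]), array([ 524.2, -241.3]), array([124.5, 128.6])) (237, 174, 38, 19)
scene crock z90 (array([606.1, 236. ,  97.5]), array([606.5, 230.9]), array([125.2, 196.4])) (306, 231, 53, 57)
```

View pics/crop1.png

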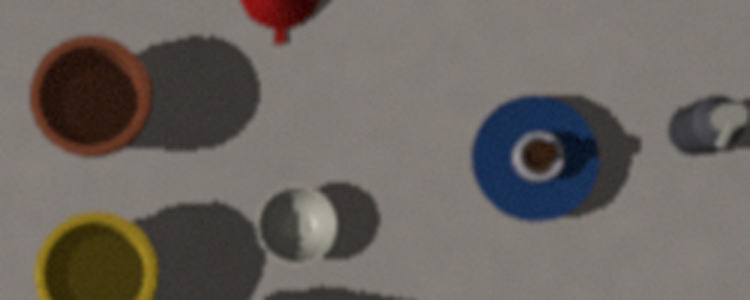

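View pics/crop2.png

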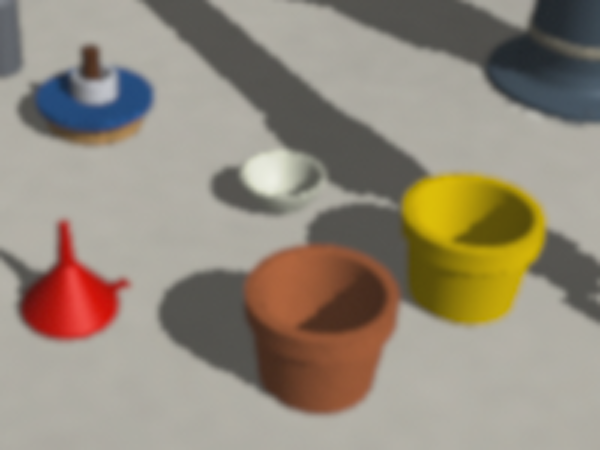

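The crops show the terracotta rim centred at about top pixel (210,212), the knob at about (360,232), and clear space around both. Next I hover over the lids by way of a wide waypoint.

arm_command(moves=[{"linear": [-0.044, -0.028, 0]}, {"linear": [-0.044, -0.028, 0]}, {"linear": [-0.044, -0.028, 0]}, {"linear": [-0.044, -0.028, 0]}, {"linear": [-0.044, -0.028, 0]}, {"linear": [-0.044, -0.028, 0]}, {"linear": [-0.044, -0.028, 0]}, {"linear": [-0.044, -0.028, 0]}, {"linear": [-0.044, -0.028, 0]}, {"linear": [-0.044, -0.028, 0]}, {"linear": [-0.0145, -0.048, 0]}, {"linear": [-0.0145, -0.048, 0]}, {"linear": [-0.0145, -0.048, 0]}, {"linear": [-0.0145, -0.048, 0]}, {"linear": [-0.0145, -0.048, 0]}, {"linear": [-0.0145, -0.048, 0]}, {"linear": [-0.0145, -0.048, 0]}, {"linear": [-0.0145, -0.048, 0]}, {"linear": [-0.0145, -0.048, 0]}, {"linear": [0, 0, 0]}], claw=1)

```text
validation failed for argument at $.mo...
```

arm_command(moves=[{"linear": [-0.044, -0.028, 0], "yaw": 0}, {"linear": [-0.044, -0.028, 0], "yaw": 0}, {"linear": [-0.044, -0.028, 0], "yaw": 0}, {"linear": [-0.044, -0.028, 0], "yaw": 0}, {"linear": [-0.044, -0.028, 0], "yaw": 0}], claw=1)

```text
clock: 0.82
eef_pos: [407.1, 410.2, 242.3]
ee_rot: [0.0, 0.193, 0.981, 0.0]
ft_force: [0.2, 1.0, 0.4]
width: 85.2
grasp_force: 0.0
```

arm_command(moves=[{"linear": [-0.044, -0.028, 0], "yaw": 0}, {"linear": [-0.044, -0.028, 0], "yaw": 0}, {"linear": [-0.044, -0.028, 0], "yaw": 0}, {"linear": [-0.044, -0.028, 0], "yaw": 0}, {"linear": [-0.044, -0.028, 0], "yaw": 0}, {"linear": [-0.0145, -0.048, 0], "yaw": 0}, {"linear": [-0.0145, -0.048, 0], "yaw": 0}, {"linear": [-0.0145, -0.048, 0], "yaw": 0}, {"linear": [-0.0145, -0.048, 0], "yaw": 0}, {"linear": [-0.0145, -0.048, 0], "yaw": 0}, {"linear": [-0.0145, -0.048, 0], "yaw": 0}, {"linear": [-0.0145, -0.048, 0], "yaw": 0}, {"linear": [-0.0145, -0.048, 0], "yaw": 0}, {"linear": [-0.0145, -0.048, 0], "yaw": 0}, {"linear": [0, 0, 0], "yaw": 0}, {"linear": [0, 0, 0], "yaw": 0}])

```text
clock: 2.82
eef_pos: [513.9, -249.8, 242.0]
ee_rot: [-0.0, 0.193, 0.981, 0.0]
ft_force: [-0.1, 0.8, -0.0]
width: 85.8
grasp_force: 0.0
```

Run:
```python
from cell import status, eyes
import cv2, numpy as np
c=eyes.camera('wrist'); s=status.get_state(); np.savez('w1.npz',**c)
cv2.imwrite('pics/w1.png',c['img'])
print(s['clock'],np.round(s['eef_pos'],1),np.round(s['q'],2),c['fx'],c['fy'],c['cx'],c['cy'],np.round(-np.array(c['R']).T@c['t'],1),np.round(c['R'],2).tolist())
```

```text
2.875 [ 514.2 -248.9  242. ] [ 0.1   0.31  0.34  1.8  -0.12  1.05  1.68] 325.19226210127806 325.19226210127806 280.30872639312764 210.13622714450383 [ 449.2 -222.8  373.3] [[0.38, 0.93, 0.0], [0.89, -0.36, 0.28], [0.26, -0.1, -0.96]]
```

View pics/w1.png

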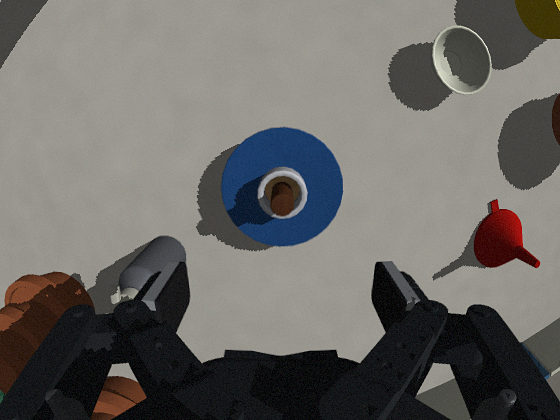

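The wrist view shows the cover plate centred at about (282,187), the collar ring at about (283,193) and the knob leaning down to about (281,207). The fingers frame it with the bottle to the left.

```bash
cat >> h.py <<'E'
def wray(c,u,v):
    R=np.array(c['R']);t=np.array(c['t'])
    a,b=(u-c['cx'])/c['fx'],(v-c['cy'])/c['fy']; th=np.hypot(a,b)+1e-12
    d=np.array([a/th*np.sin(th),b/th*np.sin(th),np.cos(th)]); return -R.T@t, R.T@d
def wonz(c,u,v,z):
    o,d=wray(c,u,v); return o+d*(z-o[2])/d[2]
def wcirc(c,cnt,z):
    P=np.array([wonz(c,u,v,z) for u,v in cv2.convexHull(cnt)[:,0,:].astype(float)])[:,:2].astype(np.float32)
    e=cv2.fitEllipse(P); return np.round(e[0],1),np.round(e[1],1)
E
python3 - <<'E'
from h import *
c=dict(np.load('w1.npz')); 
b=blob(c['img'],[100,100,20],[130,255,255],(200,110,360,260)); print('plate z36',wcirc(c,b,36),cv2.boundingRect(b))
b=blob(c['img'],[0,0,110],[180,70,255],(250,160,315,225)); print('collar z62',wcirc(c,b,62),cv2.boundingRect(b))
b=blob(c['img'],[0,60,30],[20,255,255],(262,170,304,225)); x,y,w,h=cv2.boundingRect(b); print('knob',x,y,w,h)
# bottom end of knob blob = far edge of knob top disc
for k in (8,10,11): print(wonz(c,x+w/2,y+h-k,92)[:2].round(1))
o,d=wray(c,281,207);print('mm/px',np.linalg.norm(wonz(c,282,207,92)-wonz(c,281,207,92)))
cv2.imwrite('pics/k.png',cv2.resize(c['img'][150:235,235:330],None,fx=6,fy=6,interpolation=cv2.INTER_CUBIC))
E
```

```text
plate z36 (array([ 518. , -249.3]), array([129.7, 130.3])) (221, 127, 122, 119)
collar z62 (array([ 517.4, -248.1]), array([47.9, 51.8])) (258, 167, 50, 52)
knob 265 176 35 40
[ 523.3 -250.9]
[ 521.5 -250.1]
[ 520.7 -249.8]
mm/px 0.8978520521587934
```

View pics/k.png

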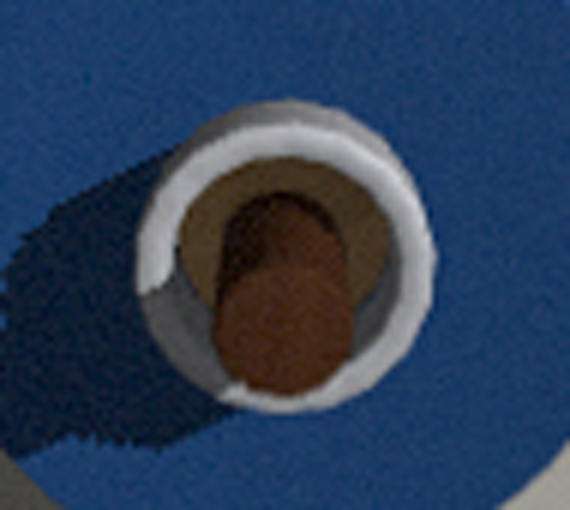

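The knob's top end is at crop (285,327), which is wrist pixel (282.5,204.5). That puts the knob axis at about (520,-249.5), consistent with the plate at (518,-249). I descend and grip.

arm_command(moves=[{"linear": [-0.0057, 0.0018, 0.035], "yaw": 0}, {"linear": [0, 0, 0.04], "yaw": 0}, {"linear": [0, 0, 0.04], "yaw": 0}, {"linear": [0, 0, 0.03], "yaw": 0}, {"linear": [0, 0, 0.02], "yaw": 0}, {"linear": [0, 0, 0], "yaw": 0}, {"linear": [0, 0, 0], "yaw": 0}])

```text
clock: 3.75
eef_pos: [520.7, -250.3, 78.1]
ee_rot: [0.001, 0.192, 0.981, 0.0]
ft_force: [-0.2, 0.9, 0.4]
width: 85.4
grasp_force: 0.0
```

arm_command(moves=[{"linear": [0, 0, 0], "yaw": 0}, {"linear": [0, 0, 0], "yaw": 0}, {"linear": [0, 0, 0], "yaw": 0}, {"linear": [0, 0, 0], "yaw": 0}, {"linear": [0, 0, 0], "yaw": 0}, {"linear": [0, 0, 0], "yaw": 0}, {"linear": [0, 0, 0], "yaw": 0}, {"linear": [0, 0, 0], "yaw": 0}], claw=-1, grip_force=60)

```text
clock: 4.75
eef_pos: [520.1, -250.8, 77.7]
ee_rot: [0.0, 0.193, 0.981, 0.0]
ft_force: [-0.3, 1.6, 4.6]
width: 19.9
grasp_force: 58.7
```

arm_command(moves=[{"linear": [0, 0, -0.01], "yaw": 0}, {"linear": [0, 0, -0.02], "yaw": 0}, {"linear": [0, 0, -0.03], "yaw": 0}, {"linear": [0, 0, -0.03], "yaw": 0}, {"linear": [0, 0, -0.03], "yaw": 0}, {"linear": [0, 0, -0.02], "yaw": 0}, {"linear": [0, 0, 0], "yaw": 0}, {"linear": [0, 0, 0], "yaw": 0}])

```text
clock: 5.75
eef_pos: [518.9, -250.6, 216.0]
ee_rot: [-0.001, 0.193, 0.981, 0.0]
ft_force: [0.4, -0.1, -3.3]
width: 20.1
grasp_force: 59.0
```

Run:
```python
from cell import status, eyes
import cv2, numpy as np
w=eyes.camera('wrist')['img']; s=eyes.camera('scene')['img'][120:260,190:330]
cv2.imwrite('pics/l1.png',np.hstack([w[60:420,130:430],cv2.resize(s,(360,360),interpolation=cv2.INTER_CUBIC)]))
t=status.get_state(); print(t['clock'],np.round(t['eef_pos'],1),np.round(t['ft_force'],1),np.round(t['wrist_torque'],2),t['width'])
```

```text
5.85 [ 519.  -250.6  215.8] [-0.8 -0.5 -2.3] [-0.07  0.05  0.06] 19.99030627713104
```

View pics/l1.png

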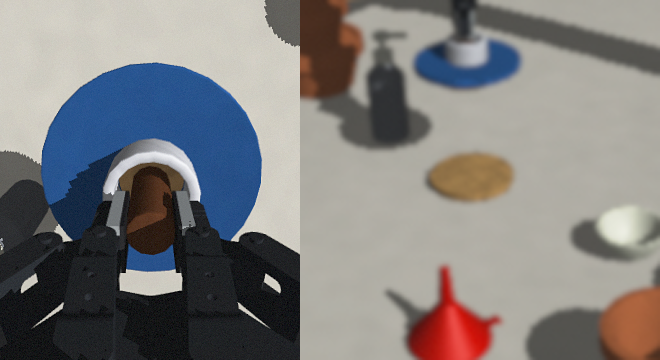

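Both lids are lifted together and level; the trivet is empty at scene crop (470,175). I carry them towards the crock and stop short for a wrist look.

arm_command(moves=[{"linear": [0.005, 0.018, 0], "yaw": 0}, {"linear": [0.01, 0.038, 0], "yaw": 0}, {"linear": [0.01, 0.038, 0], "yaw": 0}, {"linear": [0.01, 0.038, 0], "yaw": 0}, {"linear": [0.01, 0.038, 0], "yaw": 0}, {"linear": [0.01, 0.038, 0], "yaw": 0}, {"linear": [0.01, 0.038, 0], "yaw": 0}, {"linear": [0.005, 0.018, 0], "yaw": 0}, {"linear": [0, 0, 0], "yaw": 0}, {"linear": [0, 0, 0], "yaw": 0}])

```text
clock: 7.1
eef_pos: [554.8, 17.8, 217.2]
ee_rot: [-0.0, 0.194, 0.981, -0.001]
ft_force: [-0.8, -0.1, -3.3]
width: 20.1
grasp_force: 59.0
```

Run:
```python
from h import *
from cell import status, eyes
t=status.get_state(); print(t['clock'],np.round(t['eef_pos'],1),t['width'])
c=eyes.camera('wrist'); np.savez('w2.npz',**c); cv2.imwrite('pics/w2.png',c['img'])
for z in (0,90):
  for p in ([583,206,z],[644,206,z],[583,145,z]):
    q=np.array(c['R'])@p+c['t']; th=np.arctan2(np.hypot(*q[:2]),q[2]); k=c['fx']*th/np.hypot(*q[:2]); print(z,(q[:2]*k+[c['cx'],c['cy']]).round())
ct=eyes.camera('top'); b=blob(ct['img'],[2,90,25],[14,255,255],(185,185,236,238)); print(disc(ct,b,90))
```

```text
7.1 [554.8  17.8 217.2] 20.132178008831602
0 [440. 147.]
0 [452. 195.]
0 [394. 165.]
90 [482. 157.]
90 [493. 216.]
90 [428. 180.]
(array([582.9, 205.9,  61.7]), array([582.6, 206.3]), array([119. , 122.9]))
```

View pics/w2.png

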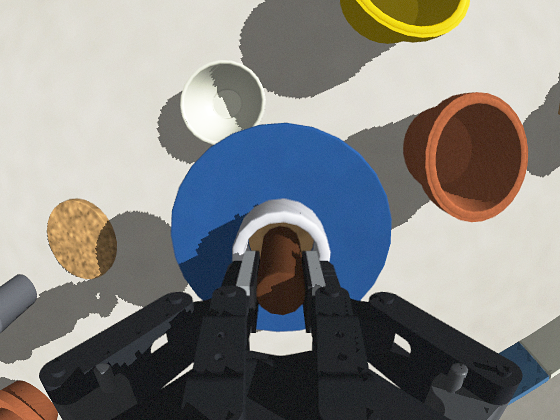

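The wrist view shows the crock rim centred at about (476,157), with the held lids level at (281,225). I fit the outer rim here.

Run:
```python
from h import *
from scipy.optimize import least_squares
c=dict(np.load('w2.npz')); b=blob(c['img'],[2,80,30],[16,255,255],(395,80,540,235))
h=b[:,0,:].astype(float); print(cv2.boundingRect(b))
for umin in (465,475,485):
  P=np.array([wonz(c,u,v,90)[:2] for u,v in h if u>umin])
  f=least_squares(lambda p:np.hypot(*(P-p[:2]).T)-p[2],[583,206,61],loss='soft_l1'); f2=least_squares(lambda p:np.hypot(*(P-p).T)-61.3,[583,206],loss='soft_l1')
  print(umin,f.x.round(1),f2.x.round(1),np.abs(f.fun).max().round(2))
```

```text
(403, 92, 125, 130)
465 [583.4 204.7  60.1] [583.  203.3] 0.97
475 [583.4 204.7  60.1] [583.  203.2] 0.96
485 [583.4 204.7  60. ] [583.  203.3] 0.96
```

arm_command(moves=[{"linear": [0.004, 0.014, 0], "yaw": 0}, {"linear": [0.008, 0.034, 0], "yaw": 0}, {"linear": [0.008, 0.034, 0], "yaw": 0}, {"linear": [0.008, 0.034, 0], "yaw": 0}, {"linear": [0.008, 0.034, 0], "yaw": 0}, {"linear": [0.006, 0.024, 0], "yaw": 0}, {"linear": [0.003, 0.01, 0], "yaw": 0}, {"linear": [0, 0, 0], "yaw": 0}, {"linear": [0, 0, 0.02], "yaw": 0}, {"linear": [0, 0, 0.02], "yaw": 0}, {"linear": [0, 0, 0.01], "yaw": 0}, {"linear": [0, 0, 0], "yaw": 0}, {"linear": [0, 0, 0], "yaw": 0}])

```text
clock: 8.82
eef_pos: [583.9, 207.0, 168.2]
ee_rot: [0.001, 0.193, 0.981, 0.0]
ft_force: [-0.3, 0.5, -2.7]
width: 20.3
grasp_force: 59.1
```

Run:
```python
from h import *
from cell import status, eyes
t=status.get_state(); print(t['clock'],np.round(t['eef_pos'],1),t['width'],np.round(t['ft_force'],1))
ct=eyes.camera('top'); i=ct['img'][170:290,160:280]; s=eyes.camera('scene')['img'][140:290,260:410]
cv2.imwrite('pics/p1.png',np.hstack([cv2.resize(i,(380,380),interpolation=cv2.INTER_CUBIC),cv2.resize(s,(380,380),interpolation=cv2.INTER_CUBIC)]))
```

```text
8.825 [583.9 207.  168.2] 20.329023107194097 [-0.3  0.5 -2.7]
```

View pics/p1.png

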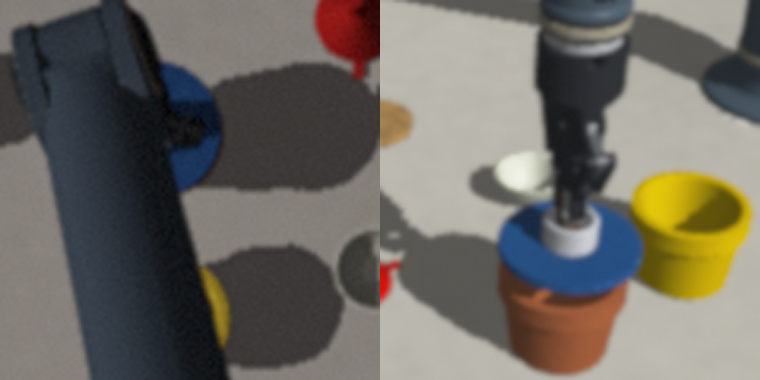

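The lids sit concentrically above the crock, with the arm hiding half of the top view. I shift 2 mm and lower slowly.

arm_command(moves=[{"linear": [0, -0.002, 0.004], "yaw": 0}, {"linear": [0, 0, 0.005], "yaw": 0}, {"linear": [0, 0, 0.005], "yaw": 0}, {"linear": [0, 0, 0.004], "yaw": 0}, {"linear": [0, 0, 0.003], "yaw": 0}, {"linear": [0, 0, 0.002], "yaw": 0}, {"linear": [0, 0, 0.001], "yaw": 0}, {"linear": [0, 0, 0], "yaw": 0}, {"linear": [0, 0, 0], "yaw": 0}])

```text
clock: 10.05
eef_pos: [582.6, 205.4, 143.4]
ee_rot: [0.0, 0.193, 0.981, 0.0]
ft_force: [0.3, 0.2, -3.9]
width: 19.9
grasp_force: 59.1
```

arm_command(moves=[{"linear": [0, 0, 0.001], "yaw": 0}, {"linear": [0, 0, 0.0005], "yaw": 0}, {"linear": [0, 0, 0], "yaw": 0}, {"linear": [0, 0, 0], "yaw": 0}])

```text
clock: 10.55
eef_pos: [582.7, 205.5, 142.6]
ee_rot: [0.0, 0.193, 0.981, 0.0]
ft_force: [-2.7, 1.2, 5.7]
width: 19.7
grasp_force: 60.0
```

Contact came at the expected seated height. I let go.

arm_command(moves=[{"linear": [0, 0, 0], "yaw": 0}, {"linear": [0, 0, 0], "yaw": 0}, {"linear": [0, 0, 0], "yaw": 0}, {"linear": [0, 0, 0], "yaw": 0}, {"linear": [0, 0, 0], "yaw": 0}, {"linear": [0, 0, 0], "yaw": 0}, {"linear": [0, 0, -0.005], "yaw": 0}, {"linear": [0, 0, 0], "yaw": 0}], claw=1)

```text
clock: 11.55
eef_pos: [582.9, 205.5, 147.5]
ee_rot: [0.001, 0.193, 0.981, 0.0]
ft_force: [-0.8, -0.3, -0.4]
width: 85.5
grasp_force: 0.0
```

Run:
```python
from h import *
from cell import status, eyes
t=status.get_state(); print(t['clock'],np.round(t['eef_pos'],1),t['width'],np.round(t['ft_force'],1))
c=eyes.camera('wrist'); np.savez('w3.npz',**c)
s=eyes.camera('scene')['img'][180:300,270:390]
cv2.imwrite('pics/p2.png',np.hstack([c['img'][20:400,80:480],cv2.resize(s,(380,380),interpolation=cv2.INTER_CUBIC)]))
b=blob(c['img'],[100,100,20],[130,255,255],(120,60,460,330)); print(cv2.boundingRect(b))
from scipy.optimize import least_squares
h=b[:,0,:].astype(float); h=h[h[:,1]<230]; hh=cv2.convexHull(h.astype(np.int32))[:,0,:]
P=np.array([wonz(c,u,v,100)[:2] for u,v in hh])
f=least_squares(lambda p:np.hypot(*(P-p[:2]).T)-p[2],[583,206,61],loss='soft_l1'); print('plate z100',f.x.round(1),np.abs(f.fun).max())
```

```text
11.55 [582.9 205.5 147.5] 85.45820524287133 [-0.8 -0.3 -0.4]
(172, 122, 216, 205)
plate z100 [579.9 206.8  65.1] 0.6252446177103792
```

View pics/p2.png

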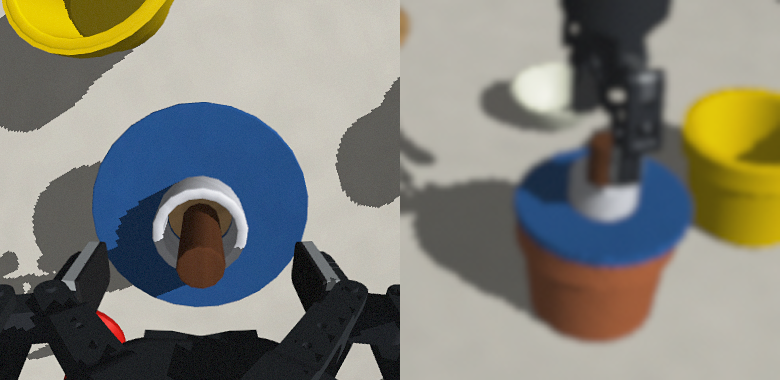

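The wrist half shows the cover resting flat with the knob free; in the scene half the cover sits flush on the crock. The fitted plate radius of 65 at z=100 confirms seating, and the cover centre is (580,207), about 3 mm off the knob. Now I grip the collar.

arm_command(moves=[{"linear": [0.003, 0, 0.005], "yaw": 0}, {"linear": [0, 0, 0.01], "yaw": 0}, {"linear": [0, 0, 0.01], "yaw": 0}, {"linear": [0, 0, 0.008], "yaw": 0}, {"linear": [0, 0, 0], "yaw": 0}, {"linear": [0, 0, 0], "yaw": 0}])

```text
clock: 12.4
eef_pos: [579.9, 206.5, 113.9]
ee_rot: [0.0, 0.193, 0.981, 0.0]
ft_force: [0.2, 0.2, 0.6]
width: 85.7
grasp_force: 0.0
```

arm_command(moves=[{"linear": [0, 0, 0], "yaw": 0}, {"linear": [0, 0, 0], "yaw": 0}, {"linear": [0, 0, 0], "yaw": 0}, {"linear": [0, 0, 0], "yaw": 0}, {"linear": [0, 0, 0], "yaw": 0}, {"linear": [0, 0, 0], "yaw": 0}], claw=-1, grip_force=50)

```text
clock: 13.15
eef_pos: [579.9, 206.5, 114.6]
ee_rot: [0.0, 0.193, 0.981, 0.0]
ft_force: [-1.1, -0.4, 6.3]
width: 49.2
grasp_force: 51.5
```

arm_command(moves=[{"linear": [0, 0, -0.002], "yaw": 0}, {"linear": [0, 0, -0.004], "yaw": 0}, {"linear": [0, 0, -0.008], "yaw": 0}, {"linear": [0, 0, -0.008], "yaw": 0}, {"linear": [0, 0, 0], "yaw": 0}, {"linear": [0, 0, 0], "yaw": 0}])

```text
clock: 13.9
eef_pos: [579.6, 206.5, 135.8]
ee_rot: [-0.0, 0.193, 0.981, 0.0]
ft_force: [0.5, 0.7, -1.3]
width: 49.0
grasp_force: 51.8
```

The wrist load is about 1.4 N, so only the cover is held. I continue straight up.

arm_command(moves=[{"linear": [0, 0, -0.008], "yaw": 0}, {"linear": [0, 0, -0.015], "yaw": 0}, {"linear": [0, 0, -0.015], "yaw": 0}, {"linear": [0, 0, -0.015], "yaw": 0}, {"linear": [0, 0, -0.015], "yaw": 0}, {"linear": [0, 0, -0.012], "yaw": 0}, {"linear": [0, 0, -0.006], "yaw": 0}, {"linear": [0, 0, 0], "yaw": 0}, {"linear": [0, 0, 0], "yaw": 0}, {"linear": [0, 0, 0], "yaw": 0}])

```text
clock: 15.15
eef_pos: [579.4, 206.4, 221.2]
ee_rot: [-0.001, 0.193, 0.981, -0.0]
ft_force: [-0.4, 0.3, -2.0]
width: 48.8
grasp_force: 51.9
```

Run:
```python
from h import *
from cell import status, eyes
t=status.get_state(); print(t['clock'],np.round(t['eef_pos'],1),t['width'],np.round(t['ft_force'],1),np.round(t['wrist_torque'],2))
s=eyes.camera('scene'); cv2.imwrite('pics/f.png',s['img'])
def px(p):
    q=np.array(s['R'])@p+s['t']; return (s['fx']*q[0]/q[2]+s['cx'],s['fy']*q[1]/q[2]+s['cy'])
dz=t['eef_pos'][2]-114.6
b=blob(s['img'],[100,120,30],[130,255,255],(280,150,390,300)); print('cover',cv2.boundingRect(b),disc(s,b,98+dz))
hsv=cv2.cvtColor(s['img'],cv2.COLOR_BGR2HSV)
for z in (156,150,140,130,115,100,96,92,88,80):  # sample down the crock's axis as seen by the camera
    u,v=px([583,205.5,z]); print(z,round(u),round(v),hsv[round(v),round(u)])
for n,(x,y,z) in {'flange near':(603,236,96),'rim near':(608,243,84)}.items():
    u,v=px([x,y,z]); print(n,round(u),round(v),hsv[round(v)-3:round(v)+4,round(u)].tolist())
c=eyes.camera('wrist'); b=blob(c['img'],[100,100,20],[130,255,255],(100,60,480,340))
h=b[:,0,:]; hh=cv2.convexHull(h[h[:,1]<230])[:,0,:]
P=np.array([wonz(c,u,v,100+dz)[:2] for u,v in hh]).astype(np.float32); print('held plate',np.round(cv2.fitEllipse(P)[:2],1).tolist(),cv2.boundingRect(b))
```

```text
15.15 [579.4 206.4 221.2] 48.84327982655527 [-0.4  0.3 -2. ] [ 0.01 -0.01  0.02]
cover (309, 193, 57, 33) (array([584.5, 214.5,  66.8]), array([583.9, 212.1]), array([123.7, 134.7]))
156 334 223 [107 176 122]
150 334 225 [110 139  90]
140 334 229 [ 11 143  68]
130 333 232 [ 11 143  73]
115 333 237 [ 11 142  79]
100 332 243 [ 12 144  76]
96 332 244 [ 12 142  79]
92 332 245 [ 13 138  89]
88 332 246 [ 15 130 116]
80 332 249 [ 17 124 177]
flange near 334 254 [[17, 122, 173], [17, 121, 164], [17, 120, 157], [17, 119, 154], [17, 121, 154], [17, 118, 155], [17, 120, 162]]
rim near 334 260 [[17, 120, 162], [17, 123, 170], [17, 124, 173], [17, 124, 169], [16, 126, 162], [14, 134, 158], [12, 147, 154]]
held plate [[578.5, 207.1], [127.7, 129.4]] (155, 130, 252, 172)
```

Run:
```python
from h import *
from cell import eyes
s=eyes.camera('scene'); b=blob(s['img'],[15,60,90],[24,200,255],(295,215,375,285)); x,y,w,h=cv2.boundingRect(b); print('lid',x,y,w,h)
def px(p):
    q=np.array(s['R'])@p+s['t']; return np.array([s['fx']*q[0]/q[2]+s['cx'],s['fy']*q[1]/q[2]+s['cy']])
a=np.linspace(0,2*np.pi,180)
for dz in (0,5,10):  # predicted outline if seated / raised
    Q=np.array([px([583+58*np.cos(t),205.5+58*np.sin(t),z+dz]) for t in a for z in (90,96)]); print(dz,Q.min(0).round(1),Q.max(0).round(1))
h_=b[:,0,:]
for u in (x+3,x+w//4,x+w//2,x+3*w//4,x+w-4):
    col=h_[h_[:,0]==u,1]; q=Q
    Q0=np.array([px([583+58*np.cos(t),205.5+58*np.sin(t),90]) for t in np.linspace(0,2*np.pi,3000)]); k=Q0[abs(Q0[:,0]-u)<.5,1].max()
    print(u,'lower edge',col.max(),'seated prediction',k.round(1))
```

```text
lid 307 229 52 33
0 [307.7 229.1] [357.2 262.3]
5 [307.7 227.4] [357.4 260.6]
10 [307.8 225.8] [357.7 258.9]
310 lower edge 251 seated prediction 252.6
320 lower edge 258 seated prediction 259.6
333 lower edge 261 seated prediction 262.3
346 lower edge 260 seated prediction 260.6
355 lower edge 253 seated prediction 254.8
```

The lid's outline matches the seated prediction within about a pixel all along its edge, and the cover is level and well clear. I hand in.

```bash
python3 -c "
from cell import ticket; print(ticket.close_job())"
```

```text
the job is handed in; nothing more can be done
None
```

I handed the job in: the inner lid is seated on the crock, and the arm holds the blue cover alone and level, about 45 mm above the top of the knob; the verdict was not shown.

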